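Put the drained sample cups up in closed pairs

TASK

Put the four steel cups away as two closed, dust-tight pairs: stand the cup from the bare worktop mouth up, wholly on the empty round mat, and leave the other standing cup on its mat. Draw the two draining cups off the sloping pegs and set one mouth down on each standing cup, rim squarely on rim and well centred, so that both pairs stay standing on their own. Leave the other things on the bench where they are.

Things in the scene. Friction and masses are not known exactly. Their poses are not given: they have to be found in the camera images.
- cup_bench: open steel cup, 66 mm tall, body 46 mm wide low down, 48 mm under the rim, foot 41 mm, inside 38 to 40 mm, flat flanged rim 54 mm wide and 3 mm thick; 40 to 85 g; origin: centre of its bottom's outside, z from there out through the mouth. This one stands mouth up on the bare worktop at the start.
- cup_mat: steel cup like cup_bench (66 mm tall, body 46 to 48 mm wide, rim 54 mm; origin: centre of its bottom's outside, z out through the mouth). This one stands mouth up on the round mat mat_taken at the start, within about 4 mm of its centre.
- cup_drain_a: steel cup like cup_bench (66 mm tall, body 46 to 48 mm wide, rim 54 mm; origin: centre of its bottom's outside, z out through the mouth). It drains mouth down on a peg of the rack, rim on the board, so it leans 32 degrees from vertical, bottom towards the rack's front, with about 4 mm of play round the peg; it is free of the peg once drawn 45 mm along its axis.
- cup_drain_b: steel cup like cup_bench (66 mm tall, body 46 to 48 mm wide, rim 54 mm; origin: centre of its bottom's outside, z out through the mouth). It drains mouth down on the rack's other peg in the same way, leaning 32 degrees; free once drawn 45 mm along its axis.
- drain_rack: fixed rack: grey board, 112 mm up the slope x 210 mm wide, rising 32 degrees away from its front (-x side, towards the robot); two blunt blue pegs in white rings, 32 mm thick, 42 mm long, square to the board (leaning 32 degrees to the front), 60 mm either side of its middle along y. Origin on the worktop below the board's middle, where the board's face is 44 mm up; z up.
- mat_free: fixed round dark rubber mat with a green disc on it, 76 mm across, 4 mm thick, empty at the start; origin at the centre of its underside, z up.
- mat_taken: fixed round mat, like mat_free (76 mm across, 4 mm thick), with a cup on it at the start; origin at the centre of its underside, z up.
- vial: small clear bottle with green cap, 26 mm across, 54 mm tall, standing; origin under its centre. A bystander, loose, to be left alone.
- marker_blue: blue and white marker pen, 10 x 136 x 12 mm, lying along its y; origin under its middle. A bystander, loose, to be left alone.
- tape_roll: white roll of tape, 62 mm across, 19 mm tall, lying flat; origin under its centre. A bystander, loose, to be left alone.
- tally_counter: white hand tally counter, 45 x 63 x 30 mm; origin under its centre. A bystander, loose, to be left alone.
- battery_block: black block-shaped battery, 49 x 60 x 32 mm; origin under its centre. A bystander, loose, to be left alone.
Things that resemble listed ones, but are neither listed nor needed, are in the scene too. What is shaped like the cup_drain_a but purple is not meant.

How it is judged (in metres and radians):
At the end, for the whole second after the job is handed in: cup_bench upright (0.06 rad) on mat_free and cup_mat on mat_taken, each within 18 mm of the mat's centre; on each, one draining cup (either) mouth down (0.06 rad), rim on rim (its bottom 129 to 135 mm above the lower cup's bottom), centred within 6 mm; all four cups at rest (horizontal distance between cup_bench and mat_free below 0.018 m and angle between each of cup_bench, cup_mat's own z axis and vertical below 0.06 rad and height (world z) of cup_bench between 0.001 and 0.007 m and horizontal distance between cup_mat and mat_taken below 0.018 m and height (world z) of cup_mat between 0.001 and 0.007 m and ((horizontal distance between cup_drain_a and cup_bench below 0.006 m and z of cup_drain_a in the frame of cup_bench between 0.129 and 0.135 m and angle between each of cup_drain_a, cup_drain_b's own z axis and vertical above 3.08 rad and horizontal distance between cup_drain_b and cup_mat below 0.006 m and z of cup_drain_b in the frame of cup_mat between 0.129 and 0.135 m) or (horizontal distance between cup_drain_b and cup_bench below 0.006 m and z of cup_drain_b in the frame of cup_bench between 0.129 and 0.135 m and angle between each of cup_drain_b, cup_drain_a's own z axis and vertical above 3.08 rad and horizontal distance between cup_drain_a and cup_mat below 0.006 m and z of cup_drain_a in the frame of cup_mat between 0.129 and 0.135 m)) and linear speed of each of cup_bench, cup_mat, cup_drain_a, cup_drain_b below 0.01 m/s); the robot touches nothing.
It fails at once if a bystander (vial, marker, tape roll, tally counter, battery) is shifted by more than 30 mm (distance of any of vial, marker_blue, tape_roll, tally_counter, battery_block from where it was at the start of the episode above 0.03 m).
It also fails if it takes over 72 s, if anything falls off the work surface, if the arm or the gripper's body presses on something with over 40 N, if the wrist force passes 120 N, or if a joint passes its speed limit or range.

ROBOT

A 6-joint arm with a two-finger parallel gripper is mounted at the origin on the work surface; the furniture and walls round the work are solid. World frame = base frame: x ahead of the robot, y to its left, z up, the work surface at z = 0. Lengths are in mm, angles in rad, forces in N, time in s.
With the tool pointing down it reaches from about 300 to 775 mm from the base axis. Payload 14.6 kg.
Tool frame: the origin (TCP) lies at the very end of the fingers, on their centre line; the grasp point (between the pads) lies grasp_offset behind it (grasp_offset is the distance from the TCP to the grasp point, in mm); z points along the fingers, y is the line along which they close (so a half turn about z gives the same grasp; the last joint's range is limited). The gripper opens to 85 mm and grips with 20 to 120 N. Pads are 22 mm wide; open, the fingers measure 114 mm over their backs; the gripper's body (76 mm by 85 mm) begins 54 mm behind the grasp point. The pads swing forward as they close: fully open they stand 13 mm farther back than shut.
Start: joints at [-1.232, 0.3, 1.521, -0, 1.321, -0.067], TCP at [217.107, -505.325, 199.881] pointing down, gripper open.
Joint ranges: [-3.03, 3.03], [-0.79, 2.21], [0.23, 2.52], [-1.04, 4.18], [0, 3.07], [-2.55, 2.55]. Speed limits (rad/s): [2.22, 2.22, 2.57, 3.14, 3.14, 3.14].

INTERFACE

Orientations are given as [roll, pitch, yaw] about the fixed x, y, z axes, in that order (R = Rz(yaw) Ry(pitch) Rx(roll)).
In Python, from plant import move_ptp, move_straight, move_joints, gripper_open, clamp, sleep, ik, read_camera, PlanningError, close_job, recognise, cut_out, tip_of, get_clock, get_joints, get_joint_vel, get_joint_efforts, get_tcp_pos, get_tool_rot, get_contact_force, get_torque, get_opening, get_grasp_force, grasp_offset gives the robot as it stands. Calls block until the motion is done:
- move_ptp(position, orientation): joint-space move of the TCP to a pose.
- move_straight(position, speed=150, ori=None, until_force=None): straight line of the TCP; ori=None keeps the orientation; speed is the mean speed in mm/s. With until_force (N) it stops when the force on the tool has changed by that much, and returns True; else False.
- move_joints(angles): joint-space move.
- gripper_open() and clamp(grasp_force=None): open the fingers fully, or close them until they stop; grasp_force is the grip in N (None keeps the last).
- sleep(seconds).
- ik(position, orientation): joint angles nearest the present ones, or None.
- read_camera(name): name is "side" or "top"; returns a dict with "color" (480x640x3 uint8, blue, green, red), "intrinsics" (3x3 intrinsics, pixels), "k1" (the pictures are not rectified: a ray, as slopes to the right and down, at radius r is drawn at 1 + k1 r^2 times it, then the intrinsics apply), "pose" (4x4, takes a point from camera to world coordinates). Camera axes: x right, y down, z forward; pixel columns grow to the right and rows downward; lengths in mm; the calibration is good to about 2 mm. A picture is of the moment at which its call begins. There is no depth.
A pose or a line that the arm cannot do raises PlanningError and nothing moves.
- close_job(): hands the job in; it is judged then, once.
Trained networks look in a picture, given as the dict that the camera call returned (one of the last four; its "shot" number tells which), for a name from the list of things; names that differ only in an ending like _2 or _b are one class to them, and where a whole thing is asked for, a point or a joint stands for the part that bears it (a point fixed in the world has none). Each returns a list of dicts, best first, with "conf" (0 to 1); they miss things now and then, are a little off and sometimes report something else, mostly with a low value. They report only what shows in the picture. A call takes as long as a camera call. They do not tell look-alikes from the thing itself.
- recognise(picture, label): "pixel" ([column, row] in pixels, amid what is visible of it).
- cut_out(picture, label): "region" (480x640 bool, what is visible of it) and "pixel" ([column, row] in pixels, amid what is visible of it).
- tip_of(picture, label): "pixel" ([column, row] in pixels: a listed point, or the origin of a listed thing).
Readings, each from a call of its own:
- get_clock(): time.
- get_joints(): joint angles.
- get_joint_vel(): joint speeds.
- get_joint_efforts(): joint torques, N m.
- get_tcp_pos(): TCP position.
- get_tool_rot(): TCP orientation.
- get_contact_force(): force on the tool from outside, world axes, zero at the start.
- get_torque(): the same for the moment, N m.
- get_opening(): finger opening in mm.
- get_grasp_force(): force on a finger pad.
Only numpy, scipy, OpenCV 4.12 (cv2) and the standard library are available. Lean on these libraries where they do the work, as an engineer would, in place of code of your own. Each camera call takes 0.05 s, during which the arm holds its last target. There are 200 camera calls.

## Working session

There is one attempt and no reset: what is moved stays moved. The work goes in short steps, each a Python script; the robot and the scene stay as the last script left them, time stands still between calls to the robot, and variables do not carry over. Pictures are saved under pics/ and viewed, at most 10 in all, crops included, and the job is handed in when it is done.

```bash
mkdir -p pics; ls
cat > h.py <<'E'
import numpy as np, cv2
from plant import *
def ray(p,uv):
    K=np.array(p["intrinsics"],float);k1=p["k1"]
    d=np.array([(uv[0]-K[0,2])/K[0,0],(uv[1]-K[1,2])/K[1,1]]);u=d.copy()
    for _ in range(30): u=d/(1+k1*(u@u))
    T=np.array(p["pose"]);return T[:3,3],T[:3,:3]@np.array([u[0],u[1],1])
def at(p,uv,z):
    o,d=ray(p,uv);return o+d*(z-o[2])/d[2]
def proj(p,X):
    T=np.array(p["pose"]);K=np.array(p["intrinsics"],float)
    c=(np.atleast_2d(X)-T[:3,3])@T[:3,:3];u=c[:,:2]/c[:,2:]
    u=u*(1+p["k1"]*(u**2).sum(1,keepdims=True));return u@np.diag([K[0,0],K[1,1]])+K[:2,2]
E
python3 - <<'E'
from h import *
print(grasp_offset)
for n in("top","side"):
    p=read_camera(n);cv2.imwrite(f"pics/{n}0.png",p["color"]);print(n,np.round(p["pose"],3).tolist(),np.array(p["intrinsics"]).tolist(),p["k1"])
    for l in["cup_bench","mat_free","mat_taken","drain_rack","vial","marker_blue","tape_roll","tally_counter","battery_block"]:
        print(l,[(np.round(r["pixel"]).tolist(),round(r["conf"],2)) for r in recognise(p,l)],[(np.round(r["pixel"]).tolist(),round(r["conf"],2)) for r in tip_of(p,l)])
print(get_clock())
E
```

```text
pics
18.700000000000003
top [[-0.024, -0.987, 0.161, 422.557], [-1.0, 0.026, 0.015, -35.098], [-0.019, -0.161, -0.987, 909.083], [0.0, 0.0, 0.0, 1.0]] [[449.2598361564893, 0.0, 320.9594121868299], [0.0, 449.2598361564893, 240.7267900795009], [0.0, 0.0, 1.0]] -0.06853291933863025
cup_bench [([265.0, 297.0], 0.6), ([369.0, 212.0], 0.33)] [([266.0, 298.0], 0.86), ([183.0, 222.0], 0.6)]
mat_free [([391.0, 285.0], 0.74), ([368.0, 214.0], 0.47)] [([389.0, 285.0], 0.82)]
mat_taken [([370.0, 214.0], 0.56)] [([374.0, 207.0], 0.6)]
drain_rack [([223.0, 204.0], 0.56)] [([228.0, 214.0], 0.67), ([183.0, 222.0], 0.59), ([242.0, 226.0], 0.41)]
vial [([323.0, 259.0], 0.57), ([189.0, 217.0], 0.43)] []
marker_blue [([374.0, 175.0], 0.7), ([450.0, 326.0], 0.64)] [([379.0, 174.0], 0.54)]
tape_roll [([440.0, 327.0], 0.55), ([249.0, 220.0], 0.37)] [([441.0, 324.0], 0.6)]
tally_counter [([431.0, 177.0], 0.82)] [([428.0, 180.0], 0.69), ([372.0, 204.0], 0.29)]
battery_block [([444.0, 218.0], 0.84)] [([444.0, 218.0], 0.78), ([431.0, 181.0], 0.62)]
side [[0.238, 0.725, -0.646, 1192.141], [0.971, -0.179, 0.157,
[... 169 characters left out ...]
.0, 1.0]] -0.06098305394490865
cup_bench [([344.0, 204.0], 0.97)] [([226.0, 245.0], 0.33)]
mat_free [([224.0, 244.0], 0.77)] [([225.0, 244.0], 0.69), ([252.0, 315.0], 0.28)]
mat_taken [([257.0, 323.0], 0.84), ([389.0, 249.0], 0.61), ([247.0, 297.0], 0.5)] [([254.0, 313.0], 0.75)]
drain_rack [([420.0, 268.0], 0.59)] [([416.0, 274.0], 0.93)]
vial [] [([302.0, 249.0], 0.57)]
marker_blue [([248.0, 340.0], 0.69), ([224.0, 245.0], 0.28)] [([248.0, 342.0], 0.72)]
tape_roll [([164.0, 221.0], 0.84)] [([168.0, 230.0], 0.93)]
tally_counter [([181.0, 351.0], 0.74), ([343.0, 204.0], 0.18), ([225.0, 243.0], 0.16)] [([185.0, 353.0], 0.69)]
battery_block [([163.0, 309.0], 0.78)] [([162.0, 315.0], 0.87)]
1.9
```

View pics/top0.png

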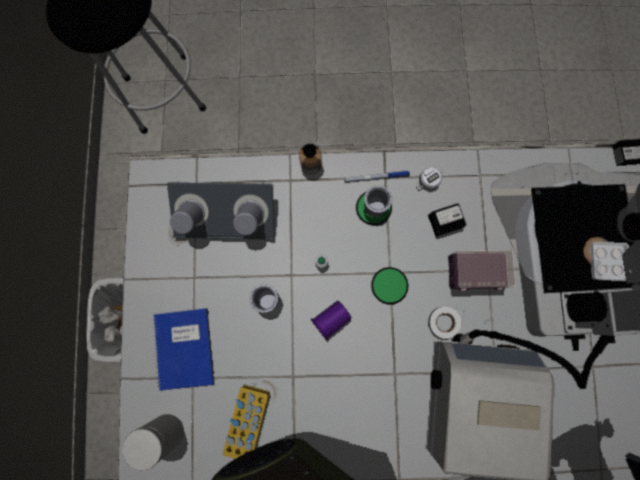

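View pics/side0.png

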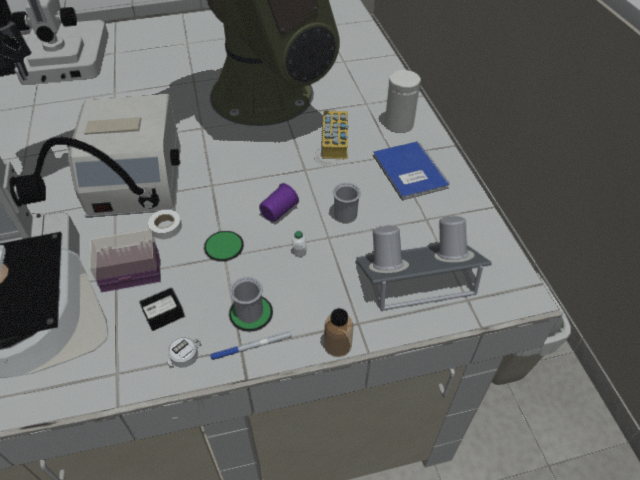

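The top view shows cup_bench at (265,298), cup_mat at (375,200) on a green mat, and drain cups at (188,215) and (250,215) on the rack. The empty mat is at (390,285), and a purple cup look-alike lies at (331,320). The side view agrees: bench (345,203), mat cup (248,300), drains (387,250) and (453,238), purple (279,203).

Bright-steel cups in those four places fit the description. The purple one is lying down and isn't meant.

```bash
cat >> h.py <<'E'
from scipy.optimize import minimize
a=np.linspace(0,2*np.pi,48,endpoint=False)
def ring(r,z): return np.c_[r*np.cos(a),r*np.sin(a),0*a+z]
CUP=np.vstack([ring(20.5,0),ring(23,4),ring(24,63),ring(27,63),ring(27,66)])
BODY=[CUP[:144],CUP[144:]]
def sil(p,parts):
    m=np.zeros((480*4,640*4),np.uint8)
    for q in parts: cv2.fillConvexPoly(m,cv2.convexHull(np.round(proj(p,q)*4+1.5).astype(np.int32)),1)
    return m
def cupT(parts,base,zax):
    z=np.array(zax)/np.linalg.norm(zax);x=np.cross([0,1,0],z);x/=np.linalg.norm(x);R=np.c_[x,np.cross(z,x),z]
    return [q@R.T+base for q in parts]
def iou(p,parts,mask):
    s=sil(p,parts);m=np.kron(mask.astype(np.uint8),np.ones((4,4),np.uint8));return (s&m).sum()/((s|m).sum())
def fit(f,x0,step=4):
    S=np.vstack([x0]+[np.array(x0)+step*e for e in np.eye(len(x0))])
    return minimize(f,x0,method="Nelder-Mead",options=dict(initial_simplex=S,xatol=.1,fatol=1e-4,maxiter=80))
def drain(x,y,psi,face):  # mouth centre over xy, board height given by face(x,y)
    ax=np.array([np.sin(.5585)*np.cos(psi),np.sin(.5585)*np.sin(psi),-np.cos(.5585)])
    return np.array([x,y,face])-66*ax,ax
E
python3 - <<'E'
from h import *
import pickle
P={n:read_camera(n) for n in("top","side")};M={}
for n in P:
    M[n]=[]
    for l in("cup_bench","cup_mat","cup_drain_a","mat_free","mat_taken","drain_rack"):
        for r in cut_out(P[n],l):
            M[n].append((l,r["conf"],r["pixel"],r["region"]));print(n,l,round(r["conf"],2),np.round(r["pixel"]),r["region"].sum())
pickle.dump((P,M),open("d.pkl","wb"))
t,s=P["top"],P["side"]
for nm,ut,us,z in[("bench",(265,298),(344,204),35),("free",(389,285),(224,244.5),4),("taken",(374,207),(251,313),4),("vial",(322,262),(299,243),27),("marker",(377,176),(250,345),6),("tally",(430,179),(183,352),10),("batt",(446,219),(161,309),16),("purple",(331,320),(279,203),24),("tape",(444,323),(164,222),10),("bottle",(310,155),(338,335),30)]:
    print(nm,np.round(at(t,ut,z)[:2]),np.round(at(s,us,z)[:2]))
for nm in("top","side"):
    c=P[nm]["color"]; k=c[150:330,150:410] if nm=="top" else c[170:350,220:500]
    cv2.imwrite(f"pics/c_{nm}.png",cv2.resize(k,None,fx=2.8,fy=2.8,interpolation=2))
E
```

```text
top cup_bench 0.89 [265. 300.] 656
top cup_mat 0.96 [379. 196.] 697
top cup_mat 0.23 [370. 212.] 448
top cup_drain_a 0.92 [248. 217.] 785
top cup_drain_a 0.82 [189. 214.] 842
top cup_drain_a 0.6 [330. 316.] 827
top cup_drain_a 0.46 [451. 319.] 596
top mat_taken 0.87 [366. 213.] 414
top drain_rack 0.91 [223. 204.] 4306
side cup_bench 0.69 [344. 202.] 886
side cup_mat 0.82 [248. 295.] 1212
side cup_drain_a 0.93 [282. 203.] 970
side cup_drain_a 0.76 [388. 248.] 1227
side cup_drain_a 0.56 [454. 236.] 1117
side cup_drain_a 0.43 [344. 204.] 930
side mat_taken 0.74 [260. 320.] 613
side mat_taken 0.66 [300. 246.] 329
side mat_taken 0.48 [247. 342.] 441
side mat_taken 0.21 [246. 297.] 1219
side mat_taken 0.17 [181. 352.] 746
bench [456.  90.] [457.  84.]
free [ 477. -156.] [ 477. -156.]
taken [ 638. -132.] [ 642. -132.]
vial [524. -23.] [527. -21.]
marker [ 704. -141.] [ 705. -144.]
tally [ 693. -251.] [ 694. -251.]
batt [ 606. -276.] [ 606. -279.]
purple [410. -37.] [413. -36.]
tape [ 398. -260.] [ 396. -262.]
bottle [745.  -3.] [735.  -4.]
```

View pics/c_top.png

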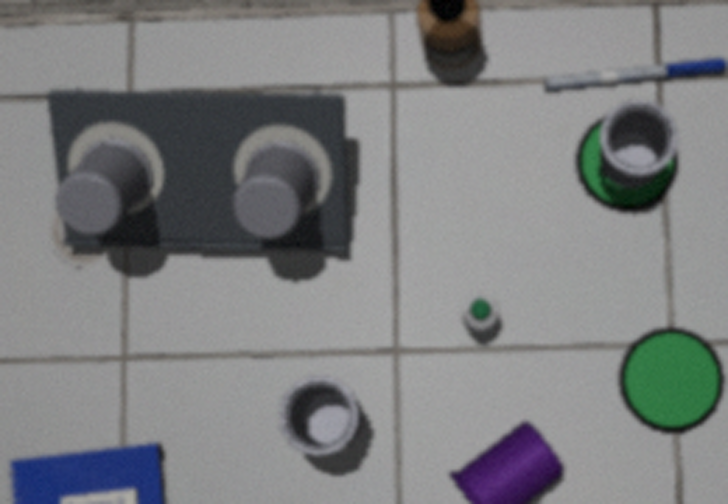

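The crop shows the steel bench cup at about (265,298), the mat cup on its green mat, two steel cups on the pegs over white rings, and the purple decoy lying apart. All four targets are confirmed. Next I fit the silhouettes.

Run:
```python
from h import *
import pickle
P,M=pickle.load(open("d.pkl","rb"))
def get(n,l,uv): return min((m for m in M[n] if m[0]==l),key=lambda m:np.hypot(*(np.array(m[2])-uv)))[3]
for nm,l,ut,us,x0,z in[("bench","cup_bench",(265,300),(344,202),(456,88),0),("mat","cup_mat",(379,196),(248,295),(640,-132),4)]:
    ms={"top":get("top",l,ut),"side":get("side",l,us)}
    for ns in(["top"],["side"],["top","side"]):
        r=fit(lambda v:-sum(iou(P[n],cupT(BODY,[*v,z],[0,0,1]),ms[n]) for n in ns),x0);print(nm,ns,r.x.round(1),round(-r.fun,3))
# rack corners of the board in the top mask
c,_=cv2.findContours(get("top","drain_rack",(223,204)).astype(np.uint8),0,2)
q=cv2.approxPolyDP(cv2.convexHull(max(c,key=cv2.contourArea)),6,True)[:,0];print("rack poly",q.tolist())
g=at(P["top"],(223,204),44);print(g)
for nm,ut,us in[("left",(189,214),(454,236)),("right",(248,217),(388,248))]:
    ms={"top":get("top","cup_drain_a",ut),"side":get("side","cup_drain_a",us)}
    def cost(v,ns):
        b,ax=drain(v[0],v[1],0.,v[2]);return -sum(iou(P[n],cupT(BODY,b,ax),ms[n]) for n in ns)
    for s in (0,):
        r=fit(lambda v:cost(v,["top","side"]),[g[0],g[1]+(60 if nm=="left" else -60),44]);print(nm,"mouth",r.x.round(1),round(-r.fun,3),"bottom",drain(*r.x[:2],0,r.x[2])[0].round(1))
    dot=lambda n,pt:proj(P[n],pt).round(1)
# annotated overlay
for n in P:
    hsv=cv2.cvtColor(P[n]["color"],cv2.COLOR_BGR2HSV);m=cv2.inRange(hsv,(50,110,50),(80,255,255))
    nn,_,st,ce=cv2.connectedComponentsWithStats(m);
    for i in range(1,nn):
        if st[i,4]>100: print(n,"green",ce[i].round(1),st[i,4],at(P[n],ce[i],4).round(1))
```

```text
bench ['top'] [454.7  87.4] 0.944
bench ['side'] [456.4  88. ] 0.923
bench ['top', 'side'] [455.   87.9] 1.858
mat ['top'] [ 639.6 -132.5] 0.955
mat ['side'] [ 640.5 -134.2] 0.959
mat ['top', 'side'] [ 640.1 -133.4] 1.887
rack poly [[274, 185], [273, 239], [173, 236], [168, 182]]
[643.23583143 171.78293015  44.        ]
left mouth [631.1 237.5  41.1] 1.897 bottom [596.1 237.5  97.1]
right mouth [625.7 117.2  41.7] 1.888 bottom [590.7 117.2  97.7]
top green [362.1 209.3] 163 [ 633.8 -107.5    4. ]
top green [389.4 285.3] 928 [ 476.  -156.4    4. ]
side green [223.2 245. ] 758 [ 477.7 -157.1    4. ]
side green [253.2 317.4] 376 [ 651.5 -129.5    4. ]
```

```bash
cat >> h.py <<'E'
from scipy.spatial.transform import Rotation as Ro
PSI=-.048
def ori(z,y):
    z=np.array(z)/np.linalg.norm(z);x=np.cross(y,z);x/=np.linalg.norm(x)
    return Ro.from_matrix(np.c_[x,np.cross(z,x),z]).as_euler("xyz").tolist()
def down(yaw): return [np.pi,0,yaw]
AX=drain(0,0,PSI,0)[1]; YR=np.array([-np.sin(PSI),np.cos(PSI),0]); US=np.cross(YR,AX)
def L(*v): return [float(x) for x in v]
E
python3 - <<'E'
from h import *
print(np.round(get_tool_rot(),3))
for nm,p in[("bench",(455.3,87.9,14)),("free",(476.8,-156.7,18)),("mat",(640.1,-133.4,18)),("mat",(640.1,-133.4,150))]:
    for k in(-2,-1,0,1,2):
        q=ik(L(*p),down(k*np.pi/2));print(nm,k,None if q is None else np.round(q,2))
for nm,m in[("left",(631.1,237.5,41.1)),("right",(625.7,117.2,41.7))]:
  for d in(11,90):
    t=np.array(m)-d*AX
    for l,y in[("+y",YR),("-y",-YR),("+u",US),("-u",-US)]:
        q=ik(L(*t),ori(AX,y));print(nm,d,l,None if q is None else np.round(q,2))
E
```

```text
[-3.142 -0.     0.406]
bench -2 [ 0.11  0.37  1.92  0.    0.85 -1.46]
bench -1 None
bench 0 [ 0.11  0.37  1.92 -0.    0.85  1.68]
bench 1 [ 0.11  0.37  1.92 -0.    0.85  0.11]
bench 2 [ 0.11  0.37  1.92  0.    0.85 -1.46]
free -2 [-0.39  0.43  1.82  0.    0.89 -1.96]
free -1 None
free 0 [-0.39  0.43  1.82 -0.    0.89  1.18]
free 1 [-0.39  0.43  1.82 -0.    0.89 -0.39]
free 2 [-0.39  0.43  1.82  0.    0.89 -1.96]
mat -2 [-0.26  0.71  1.35  0.    1.08 -1.83]
mat -1 None
mat 0 [-0.26  0.71  1.35 -0.    1.08  1.31]
mat 1 [-0.26  0.71  1.35  0.    1.08 -0.26]
mat 2 [-0.26  0.71  1.35  0.    1.08 -1.83]
mat -2 [-0.26  0.57  1.25  0.    1.32 -1.83]
mat -1 None
mat 0 [-0.26  0.57  1.25 -0.    1.32  1.31]
mat 1 [-0.26  0.57  1.25  0.    1.32 -0.26]
mat 2 [-0.26  0.57  1.25  0.    1.32 -1.83]
left 11 +y [ 0.4   0.51  1.72 -0.55  0.46 -0.68]
left 11 -y [ 0.4   0.51  1.72 -0.55  0.46  2.46]
left 11 +u [ 0.4   0.51  1.72 -0.55  0.46 -2.25]
left 11 -u [ 0.4   0.51  1.72 -0.55  0.46  0.89]
left 90 +y [ 0.44  0.34  1.78 -0.48  0.57 -0.73]
left 90 -y [ 0.44  0.34  1.78 -0.48  0.57  2.41]
left 90 +u [ 0.44  0.34  1.78 -0.48  0.57 -2.3 ]
left 90 -u [ 0.44  0.34  1.78 -0.48  0.57  0.84]
right 11 +y [ 0.18  0.43  1.85 -0.37  0.34 -1.02]
right 11 -y [ 0.18  0.43  1.85 -0.37  0.34  2.12]
right 11 +u None
right 11 -u [ 0.18  0.43  1.85 -0.37  0.34  0.55]
right 90 +y [ 0.2   0.23  1.92 -0.3   0.46 -1.08]
right 90 -y [ 0.2   0.23  1.92 -0.3   0.46  2.06]
right 90 +u None
right 90 -u [ 0.2   0.23  1.92 -0.3   0.46  0.49]
```

```bash
python3 - <<'E'
from h import *
x,y=455.3,87.9
move_straight([217.1,-505.3,340],speed=300)
move_ptp([x,y,300],down(np.pi/2)); move_straight([x,y,110],speed=300); print(get_clock())
move_straight([x,y,14],speed=200)
clamp(20); print("open1",get_opening(),get_clock()); gripper_open()
move_straight([x,y,95],speed=300)
move_ptp([x,y,95],down(0)); move_straight([x,y,14],speed=200)
clamp(35); print("open2",get_opening(),get_grasp_force(),get_clock(),get_contact_force())
move_straight([x,y,120],speed=250)
fx,fy=476.8,-156.7
move_ptp([fx,fy,120],down(0)); move_straight([fx,fy,30],speed=200)
print(move_straight([fx,fy,17.5],speed=40,until_force=4),get_tcp_pos(),get_opening())
gripper_open(); print(get_clock(),get_contact_force())
move_straight([fx,fy,120],speed=300)
for n in("top","side"): cv2.imwrite(f"pics/{n}1.png",read_camera(n)["color"])
print(get_clock())
E
python3 - <<'E'
import cv2,numpy as np
cv2.imwrite("pics/m1.png",np.hstack([cv2.resize(cv2.imread("pics/%s1.png"%n)[130:380,y:y+320],(400,312)) for n,y in(("top",200),("side",140))]))
E
```

```text
6.2833
open1 50.72746781018751 7.35
open2 49.95830096640929 33.88531728403905 10.6167 [-1.21602062 -0.70597827 12.494185  ]
True [ 477.81459014 -157.39374615   19.34807859] 49.616341401217596
13.5417 [-0.1121161  -0.4176369  -0.46161149]
14.125
```

View pics/m1.png

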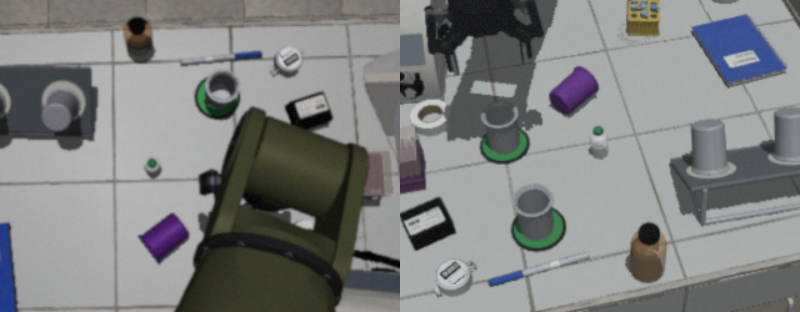

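The bench cup stands on the free mat, and nothing else has moved. Next I centre both standing cups with squeezes along two directions.

```bash
cat >> h.py <<'E'
def squeeze(x,y,z,yaw,F=20):
    move_straight([x,y,z],speed=200); a=get_tcp_pos(); clamp(F); print("sq",yaw,np.round(a,1),np.round(get_tcp_pos(),1),round(get_opening(),1),np.round(get_contact_force(),1)); gripper_open()
E
python3 - <<'E'
from h import *
h=np.pi/2
x,y=477.3,-157.2
print(get_tcp_pos())
squeeze(x,y,18,0)
move_straight([x,y,95],speed=300);move_ptp([x,y,95],down(h));squeeze(x,y,18,1)
move_straight([x,y,110],speed=300)
x,y=640.1,-133.4
move_ptp([x,y,110],down(h));squeeze(x,y,18,1)
move_straight([x,y,95],speed=300);move_ptp([x,y,95],down(0));squeeze(x,y,18,0)
move_straight([x,y,170],speed=300);print(get_clock())
E
```

```text
[ 476.26987164 -156.4896873   119.0862096 ]
sq 0 [ 477.5 -157.3   18.4] [ 478.1 -157.4   19.3] 50.9 [-1.7  0.7  8.9]
sq 1 [ 477.7 -157.3   18.7] [ 478.1 -157.6   19.5] 50.6 [-2.7  0.  10.4]
sq 1 [ 640.4 -133.8   19.4] [ 640.7 -133.6   19.6] 50.4 [-1.6  0.   7.2]
sq 0 [ 640.5 -133.5   18.8] [ 641.1 -133.7   20. ] 51.2 [-0.3 -0.3  7.9]
25.4083
```

```bash
cat >> h.py <<'E'
def take(m,yy):
    m=np.array(m);hi=L(*(m-101*AX));lo=L(*(m-11*AX))
    move_ptp(hi,ori(AX,-US))
    for k,y in((0,-US),(1,yy)):
        if k: move_ptp(hi,ori(AX,y))
        move_straight(lo,speed=180);a=get_tcp_pos();clamp(40 if k else 20)
        print("grip",np.round(np.array(a)-lo,1),np.round(np.array(get_tcp_pos())-lo,1),round(get_opening(),1),np.round(get_contact_force(),1))
        if not k: gripper_open();move_straight(hi,speed=300)
    move_straight(L(*(m-95*AX)),speed=150);print("drawn",get_opening(),get_grasp_force(),get_clock())
def put(x,y,yaw):
    move_ptp([x,y,180],down(yaw));move_straight([x,y,93],speed=150)
    r=move_straight([x,y,76],speed=20,until_force=3);print("put",r,np.round(get_tcp_pos(),1),get_opening(),np.round(get_contact_force(),1),get_clock())
E
python3 - <<'E'
from h import *
take((625.7,116.4,41.7),YR)
move_ptp([640.5,-133.6,180],down(np.pi/2)); print(np.round(get_tcp_pos(),1))
P={n:read_camera(n) for n in("top","side")}
import pickle;pickle.dump(P,open("d2.pkl","wb"))
cv2.imwrite("pics/m2.png",np.hstack([cv2.resize(P[n]["color"][130:380,y:y+320],(400,312)) for n,y in(("top",200),("side",140))]))
print(get_clock())
E
```

```text
grip [ 0.2 -0.5  0.3] [0.1 0.1 1. ] 44.4 [-5.7 -0.9  7. ]
grip [-0.1  0.   0.4] [0.  0.2 1.3] 45.7 [-11.   -0.1  11.8]
drawn 45.219230420082894 41.2729087471962 31.7333
[ 640.3 -132.7  178.9]
32.9083
```

View pics/m2.png

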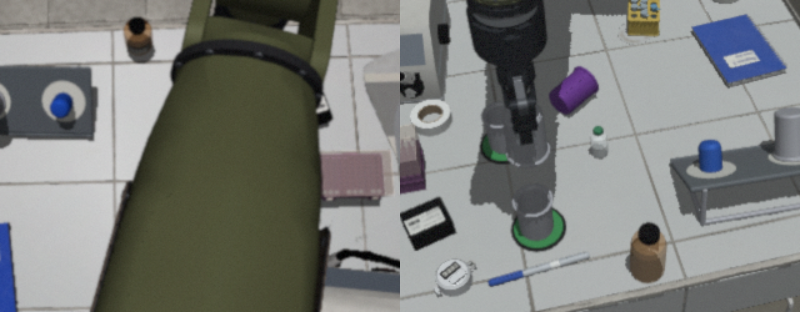

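The cup has been drawn and hangs mouth down, upright, over the mat cup (side view, about (525,130) in the montage), and its peg is bare. I'll lower it.

Run:
```python
from h import *
put(640.5,-133.6,np.pi/2)
gripper_open(); print(np.round(get_contact_force(),1))
move_straight([640.5,-133.6,200],speed=250)
take((631.1,236.7,41.1),YR)
move_ptp([477.8,-157.4,180],down(np.pi/2))
P={n:read_camera(n) for n in("top","side")}
cv2.imwrite("pics/m3.png",np.hstack([cv2.resize(P[n]["color"][130:380,y:y+320],(400,312)) for n,y in(("top",200),("side",140))]))
print(get_clock())
```

```text
put True [ 640.6 -133.6   81.3] 45.18328153245647 [-1.6  1.3  6.5] 34.5
[ 0.1 -0.7  0.3]
grip [ 0.2 -0.3  0.5] [0.  0.2 1. ] 44.4 [-5.1 -0.7  6.1]
grip [-0.   0.1  0.5] [-0.1  0.2  1.3] 45.5 [-9.9 -2.4 11.1]
drawn 45.44268471957293 41.26030493527651 42.3167
43.9333
```

View pics/m3.png

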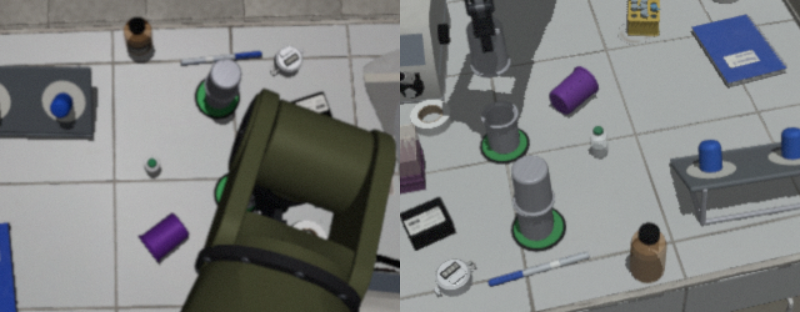

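The first pair is closed and standing, with contact at z = 81.3 against 81 expected. The second drain cup is held over the bench cup.

Run:
```python
from h import *
put(477.8,-157.4,np.pi/2)
gripper_open(); print(np.round(get_contact_force(),1))
move_straight([477.8,-157.4,230],speed=250)
move_ptp([420,120,300],down(np.pi/2))
P={n:read_camera(n) for n in("top","side")}
for nm,x0 in[("free",(477.8,-157.4)),("taken",(640.5,-133.6))]:
    for z,part in((4,"lower"),(136,"upper")):pass
    print(nm,{n:[np.round(proj(P[n],[*x0,z])[0]).tolist() for z in(70,136)] for n in P})
cv2.imwrite("pics/m4.png",np.hstack([cv2.resize(P[n]["color"][r:r+150,y:y+190],(400,316),interpolation=2) for n,r,y in(("top",160,300),("side",200,150))]))
print(get_clock())
```

```text
put True [ 477.9 -157.5   81.1] 45.13066294830285 [-0.9  1.5  6.9] 45.5333
[ 0.3 -0.3  0.1]
free {'top': [[395.0, 282.0], [400.0, 279.0]], 'side': [[219.0, 221.0], [214.0, 195.0]]}
taken {'top': [[378.0, 198.0], [382.0, 188.0]], 'side': [[246.0, 290.0], [242.0, 264.0]]}
47.9833
```

View pics/m4.png

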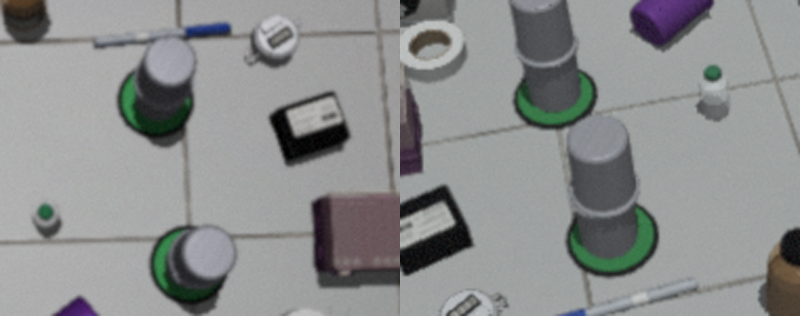

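Both pairs stand closed with their rims coincident (side view crop, about (547,48) and (603,193)). The bystanders are where they were, so I'm handing in.

```bash
python3 -c "
from plant import *
print(close_job())"
```

```text
the job is handed in; nothing more can be done
None
```

I handed the job in at about 48 s of the 72 s allowed: both cup pairs stand closed on their mats, rims looking aligned in the last pictures, with the bystanders left in place; no verdict came back.

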